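# Lock the orange bench blower on to dry the vial rack

## Task

Set the orange blower running hands-free so that it dries the vial rack: press its black trigger right down and, while it is held down, push the red lock-on button beside it all the way in, then let the trigger up so that the lock holds it part-way down. Leave the blue blower switched off and do not shift the vial rack.

Things in the scene. Friction and masses are not known exactly. Their poses are not given: they have to be found in the camera images.
- orange_blower: Orange blower, a 50 mm tube in a fixed cradle. Origin: on the worktop, under the middle of its 90 x 190 mm base plate. y points along the tube to the black nozzle (tip at y = 100 mm, 52 mm high); x points across it, from the trigger towards the raised cheek that carries the red button; z up. Cheek: x = 24 to 44, y = -45 to 25 mm, 106 mm high, the highest part. Housing round the trigger: 78 mm high.
- orange_trigger_top (a point): Centre of the flat top of its black trigger, moving with it: at x = -7, y = -10 mm in the blower's frame, 98 mm above the worktop when free. The top is 34 mm wide (blower's x) by 50 mm long (y). It is pressed straight down by up to 18 mm (then 80 mm high, 2 mm above the housing) against a spring of 2 rising to 5.6 N, and springs back up.
- orange_button_face (a point): Centre of the face of its red button, moving with it: 24 mm wide (y), 16 mm high (85 to 101 mm up). It stands 10 mm out of the cheek, at x = 14, y = -10 mm in the blower's frame, facing the trigger. A push along the blower's +x drives it in by up to 9 mm (spring 1.2 to 2.6 N). A fingertip that holds the trigger down can slide along +x over the trigger's top and push the button with its side.
- orange_trigger (a joint): How far the trigger is down: 0 free, 0.018 m at its stop. Only above 0.014 m can the button go in; with the trigger higher a catch blocks the button after about 1 mm. Let up with the button in, the trigger is held by the catch at 0.010 m: locked on. Pressed right down again, with nothing on the button, it unlocks.
- orange_button (a joint): How far the button is in: 0 out, 0.009 m at its stop. It must be in by 0.0075 m or more when the trigger comes up, or the catch does not trap it; let go with the trigger still right down, it springs out. Trapped it stays at 0.007 m or deeper.
- blue_blower: The second blower, of the same shape and size but blue, in a cradle of its own with a beaker in front of it; not to be switched on. Origin and axes as for the orange one.
- blue_trigger (a joint): How far the blue blower's trigger is down: 0 free, 0.018 m at its stop.
- vial_rack_mid (a point): Centre, half-way up, of the blue vial rack (66 x 125 x 36 mm) that stands loose in front of the orange blower's nozzle. Behind the work stand, fixed, a printer 0.32 m high (its front at x = 0.55 m, from y = 0 to 0.45 m in the room) and a computer with a monitor on it (from x = 0.62 m, y = -0.52 to -0.07 m): keep the arm clear of them.

How it is judged:
By the outcome, as a careful person would: the job done as asked, in the order asked, and still so for the second after the job is handed in, with the robot touching nothing.
It also fails if it takes over 35 s, if anything falls off the work surface, if the arm or the gripper's body presses on something with over 40 N, if the wrist force passes 120 N, or if a joint passes its speed limit or range.

## Robot

A 7-joint arm with a two-finger parallel gripper is mounted at the origin on a cart in front of the work surface, level with it; the furniture and walls round the work are solid. World frame = base frame: x ahead of the robot, y to its left, z up, the work surface at z = 0. Lengths are in m, angles in rad, forces in N, time in s.
With the tool pointing down it reaches from about 0.4 to 0.925 m from the base axis. Payload 4.1 kg.
Tool frame: the origin (TCP) lies between the finger pads; the fingertips stand 8 mm ahead of it and the grasp point (between the pads) lies 11 mm behind it (arm.tcp_to_tips is the distance from the TCP to the fingertips, in m); z points along the fingers, y is the line along which they close (so a half turn about z gives the same grasp; the last joint's range is limited). The gripper opens to 85 mm and grips with 20 to 120 N. Pads are 22 mm wide; open, the fingers measure 114 mm over their backs; the gripper's body (76 mm by 85 mm) begins 54 mm behind the grasp point. The pads swing forward as they close: fully open they stand 13 mm farther back than shut.
Start: joints at [1.085, 0.398, 0.045, 1.537, -0.019, 1.207, -0.051], TCP at [0.245, -0.602, 0.239] pointing down, gripper open.
Joint ranges: [-2.82, 2.82], [-0.49, 2.23], [-1.37, 1.46], [0, 2.46], [-1.36, 4.5], [0.23, 2], [-2.94, 2.94]. Speed limits (rad/s): [2.57, 2.57, 3.14, 3.14, 3.14, 3.14, 3.14].

## Interface

Orientations are given as a 3x3 rotation matrix whose columns are the frame's x, y, z axes.
In Python, from workcell import arm, imaging gives the robot as it stands. The module is installed in compiled form; this text tells all that it offers.
- The arm moves only by the tool carry_out, never from a script. Its argument "commands" is one flat list of numbers, 5 for each row, row after row: the shift along the tool's x, y, z in m, then the turn about the tool's z in degrees, then the opening, from 0 (shut) to 1 (fully open). In form: [x, y, z, spin, hand, x, y, z, spin, hand, ...]. A call has 1 to 20 rows; each row shifts and turns the commanded pose from where the row before left it, along the tool's axes as they then stand; what a row does not reach is not made up. A row lasts 1/12 s, in which the tool goes at most 41.7 mm and 7.16 degrees, less where a joint would pass 70% of its speed; a pose out of reach is approached as far as the arm can. A call with a gripper value outside its range is refused whole. The fingers move at their own pace and stop on an object; "grip_force" is the grip in N (left out, the last holds). Time passes only in rows, so rows that do not move let the fingers close. It gives the time, the measured TCP pose, the force, the opening and the grip force at its end, in the units of the state.
- arm.get_state(): the state, without advancing time (a new reading comes with each control period).
- imaging.read_camera(name): name is "scene" or "top" or "wrist"; returns the picture (384x512x3 uint8, blue, green, red); there is no depth.
- imaging.get_calibration(name): a dict with "fx", "fy", "cx", "cy" (pixels), "position" and "attitude" of the camera in the world; the wrist camera has in their place "hand_eye" (4x4, takes a point from camera to tool coordinates, whose origin is the TCP and whose axes are the flange's). Camera axes: x right, y up, looking along -z (the intrinsics and any distortion apply to the point x, -y, -z); pixel columns grow to the right and rows downward; lengths in m; the calibration is good to about 2 mm. A picture is of the moment at which its call begins: read the wrist's pose just before it. get_calibration takes no time and is no camera call.
- arm.close_job(): hands the job in; it is judged then, once.
The state is a dict: "clock": time; "joints": joint angles; "joint_vel": joint speeds; "tau": joint torques, N m; "eef_pos": TCP position; "ee_rot": TCP orientation; "wrist_force": force on the tool from outside, world axes, zero at the start; "ft_torque": the same for the moment, N m; "width": finger opening in m; "finger_force": force on a finger pad.
Only numpy, scipy, OpenCV 4.12 (cv2) and the standard library are available. Lean on these libraries where they do the work, as an engineer would, in place of code of your own. Each camera call takes 0.05 s, during which the arm holds its last target. There are 200 camera calls.

## Working session

There is one attempt and no reset: what is moved stays moved. The work goes in short steps, Python scripts to look and compute and a tool call to move; the robot and the scene stay as the last step left them, time stands still between calls to the robot, and variables do not carry over. Pictures are saved under pics/ and viewed, at most 10 in all, crops included, and the job is handed in when it is done.

Besides the shell and the picture viewer there is one more tool, called as name(argument=value, ...) on one line, values as JSON. carry_out: Moves the arm, as the interface text tells. Its arguments: {"type":"object","properties":{"commands":{"type":"array"},"grip_force":{"type":"number"}},"required":["commands"]}

```bash
mkdir -p pics; python3 - <<'E'
from workcell import arm, imaging
import cv2
for n in("scene","top"):
    cv2.imwrite(f"pics/{n}0.png",imaging.read_camera(n)); c=imaging.get_calibration(n); print(n,c)
s=arm.get_state();print(s["clock"],s["eef_pos"],s["ee_rot"],arm.tcp_to_tips,s["width"]); print(imaging.get_calibration("wrist"))
E
```

```text
scene {'fx': 444.33041486008375, 'fy': 444.33041486008375, 'cx': 262.3025172339188, 'cy': 194.44268656226797, 'position': array([-0.38231393,  0.50576726,  0.65877883]), 'attitude': array([[-0.46557678,  0.46826653, -0.75097585],
       [-0.8848238 , -0.22900243,  0.40576438],
       [ 0.01803058,  0.85339578,  0.52095158]])}
top {'fx': 347.43446546468795, 'fy': 347.43446546468795, 'cx': 256.54726192467365, 'cy': 186.53373093143236, 'position': array([0.39425766, 0.05313946, 1.00913817]), 'attitude': array([[-0.02796538,  0.99764833, -0.06257601],
       [-0.99958184, -0.02837029, -0.00559147],
       [-0.00735362,  0.06239348,  0.99802454]])}
0.1 [ 0.24500082 -0.60145661  0.23836082] [[ 9.26073085e-01  3.77343295e-01 -8.24567943e-04]
 [ 3.77344159e-01 -9.26071743e-01  1.58516348e-03]
 [-1.65458260e-04 -1.77912314e-03 -9.99998404e-01]] 0.008 0.08530670558799852
{'fx': 282.7640162713603, 'fy': 282.7640162713603, 'cx': 257.7832416177927, 'cy': 191.3133361521234, 'hand_eye': array([[-2.11738894e-04,  9.62527689e-01,  2.71183339e-01,
         6.92015004e-02],
       [ 9.99999950e-01,  2.67278444e-04, -1.67871741e-04,
         4.85757510e-04],
       [-2.34062660e-04,  2.71183290e-01, -9.62527697e-01,
        -1.34129515e-01],
       [ 0.00000000e+00,  0.00000000e+00,  0.00000000e+00,
         1.00000000e+00]])}
```

View pics/top0.png

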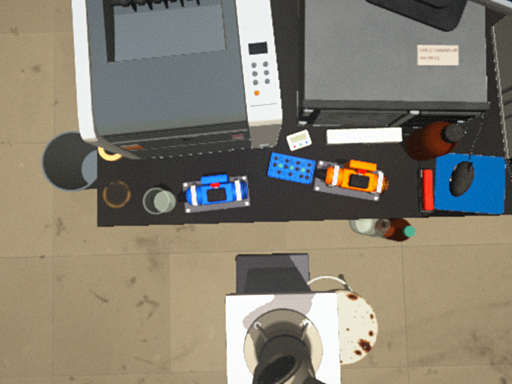

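View pics/scene0.png

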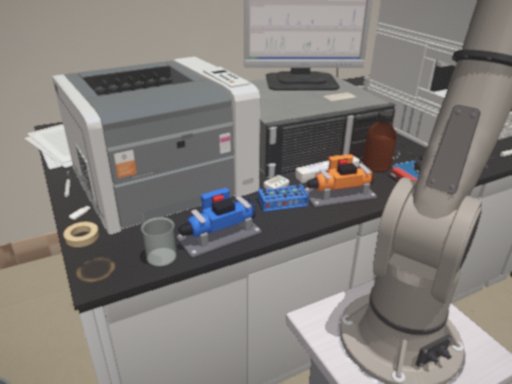

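The top view shows the orange blower around (355,178), nozzle to the left (towards +y), with its red button near (362,172). The rack is at (291,168). The blue blower is at (215,190).

```bash
cat > h.py <<'E'
import numpy as np, cv2
from workcell import arm, imaging
def cam(n):
    c=imaging.get_calibration(n)
    if n=="wrist":
        s=arm.get_state(); H=c["hand_eye"]; R=s["ee_rot"]
        return c,R@H[:3,:3],np.array(s["eef_pos"])+R@H[:3,3]
    return c,c["attitude"],c["position"]
def hit(c,R,p,uv,z):
    d=R@np.array([(uv[0]-c["cx"])/c["fx"],-(uv[1]-c["cy"])/c["fy"],-1.])
    return p+d*(z-p[2])/d[2]
def blobs(im,lo,hi,amin):
    h=cv2.cvtColor(im,cv2.COLOR_BGR2HSV); m=cv2.inRange(h,lo,hi)
    cs,_=cv2.findContours(m,cv2.RETR_EXTERNAL,cv2.CHAIN_APPROX_NONE)
    return [(cv2.contourArea(k),cv2.minAreaRect(k)) for k in cs if cv2.contourArea(k)>=amin]
E
python3 - <<'E'
from h import *
C=cam("top"); im=imaging.read_camera("top")
for nm,lo,hi in(("orange",(8,180,120),(20,255,255)),("blue",(100,150,100),(125,255,255)),("red",(0,180,80),(5,255,255))):
    for a,r in blobs(im,lo,hi,12): print(nm,a,np.round(r[0]),np.round(r[1]),round(r[2]),hit(*C,r[0],.08).round(3))
cv2.imwrite("pics/c1.png",cv2.resize(im[140:215,250:400],None,fx=5,fy=5,interpolation=2))
E
```

```text
orange 24.0 [389. 232.] [ 4. 10.] 45 [ 0.323 -0.289  0.08 ]
orange 27.0 [384. 184.] [ 5. 13.] 0 [ 0.451 -0.284  0.08 ]
orange 85.5 [329. 175.] [ 6. 17.] 10 [ 0.478 -0.137  0.08 ]
orange 930.0 [358. 175.] [39. 30.] 9 [ 0.476 -0.214  0.08 ]
blue 55.0 [188. 196.] [16.  5.] 84 [0.432 0.242 0.08 ]
blue 72.5 [244. 190.] [16.  6.] 84 [0.445 0.093 0.08 ]
blue 919.5 [215. 189.] [28. 39.] 84 [0.45 0.17 0.08]
blue 3786.5 [470. 183.] [71. 57.] 4 [ 0.446 -0.51   0.08 ]
blue 1070.5 [291. 168.] [46. 25.] 11 [ 0.499 -0.036  0.08 ]
red 353.0 [428. 190.] [41. 10.] 90 [ 0.432 -0.399  0.08 ]
red 20.5 [361. 170.] [ 3. 10.] 90 [ 0.488 -0.223  0.08 ]
```

View pics/c1.png

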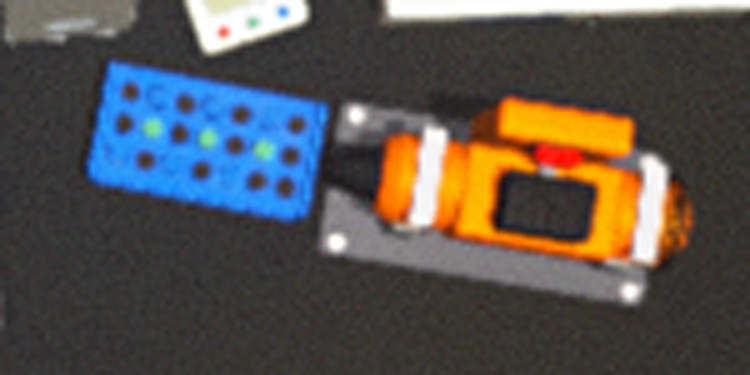

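The crop shows the trigger top centred at (545,207), which is full-image (359,181.4), and the red button at (361,170). The tube axis is tilted about 9° in the image. I'll compute the hover shift from these.

```bash
python3 - <<'E'
from h import *
C=cam("top"); T=hit(*C,(359,181.4),.098); print(T)
a=hit(*C,(250+500/5,140+175/5),.098)
# axis: base plate bottom edge corner screws on plane z~.01
p=hit(*C,(250+335/5,140+242/5),.01); q=hit(*C,(250+630/5,140+291/5),.01)
d=p-q; print("yaw x-axis deg",np.degrees(np.arctan2(d[1],d[0]))-90)
s=arm.get_state(); R=s["ee_rot"]; print(R.T@(np.array([T[0]-.02,T[1],.27])-s["eef_pos"]))
E
```

```text
[ 0.45723665 -0.21090774  0.098     ]
yaw x-axis deg -11.100193616064686
[ 0.32538779 -0.28927071 -0.03109659]
```

carry_out(commands=[0.02, -0.018, -0.01, 0, 0, 0.025, -0.022, -0.01, 0, 0, 0.028, -0.025, -0.01, 0, 0, 0.028, -0.025, 0, 0, 0, 0.028, -0.025, 0, 0, 0, 0.028, -0.025, 0, 0, 0, 0.028, -0.025, 0, 0, 0, 0.028, -0.025, 0, 0, 0, 0.028, -0.025, 0, 0, 0, 0.028, -0.025, 0, 0, 0, 0.028, -0.025, 0, 0, 0, 0.028, -0.021, 0, 0, 0, 0, 0, 0, 6.7, 0, 0, 0, 0, 6.7, 0, 0, 0, 0, 6.7, 0, 0, 0, 0, 6.6, 0, 0, 0, 0, 6.6, 0, 0, 0, 0, 0, 0, 0, 0, 0, 0, 0])

```text
clock: 1.73
eef_pos: [0.4381, -0.2144, 0.2691]
ee_rot: [[0.982, -0.19, -0.0], [-0.19, -0.982, 0.0], [-0.0, 0.0, -1.0]]
wrist_force: [-0.2, -0.5, -0.2]
width: 0.0002
finger_force: 0.0
```

```bash
python3 - <<'E'
from h import *
C=cam("wrist"); im=imaging.read_camera("wrist"); cv2.imwrite("pics/w1.png",im)
s=arm.get_state();print(s["clock"],s["eef_pos"],s["ee_rot"].round(3).tolist(),s["width"])
np.savez("w1.npz",R=C[1],p=C[2])
E
```

```text
1.7833 [ 0.43818477 -0.21442881  0.26915932] [[0.982, -0.19, -0.0], [-0.19, -0.982, 0.0], [-0.0, 0.0, -1.0]] 9.671879929999292e-05
```

View pics/w1.png

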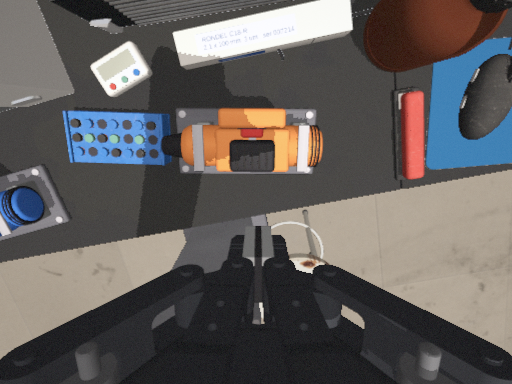

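The wrist view shows the orange blower square to the image. The trigger is dark at (230–274,140–171), the red button is at (252,132) and the cheek top is at (219–285,108–127). I'll measure these.

```bash
python3 - <<'E'
from h import *
im=cv2.imread("pics/w1.png"); w=np.load("w1.npz"); C=(imaging.get_calibration("wrist"),w["R"],w["p"])
s=arm.get_state()
for a,r in blobs(im[100:185,170:330],(0,180,80),(5,255,255),12): print("red",a,r)
yaw=np.radians(-11); X=np.array([np.cos(yaw),np.sin(yaw)]);Y=np.array([-X[1],X[0]])
def rep(n,uv,z,bx,by):
    h=hit(*C,uv,z)[:2]; t=h+X*(-7-bx)/1e3+Y*(-10-by)/1e3; print(n,h.round(4),"trig",t.round(4))
rep("red",(252,129),.101,19,-10)
rep("cheekR",(285,108.5),.106,44,-45); rep("cheekL",(219,108.5),.106,44,25)
for sc in((178,109,-0),(313,109,0),(313,172,0),(178,172,0)): print(hit(*C,sc[:2],.01)[:2].round(4))
cv2.imwrite("pics/w1c.png",cv2.resize(im[100:180,190:320],None,fx=6,fy=6,interpolation=2))
E
```

```text
red 47.0 ((81.5, 33.0), (6.0, 21.0), 90.0)
red [ 0.4902 -0.2186] trig [ 0.4646 -0.2136]
cheekR [ 0.5039 -0.2554] trig [ 0.4605 -0.2113]
cheekL [ 0.5166 -0.19  ] trig [ 0.4599 -0.2146]
[ 0.5298 -0.1239]
[ 0.4954 -0.3009]
[ 0.4104 -0.289 ]
[ 0.4468 -0.1011]
```

View pics/w1c.png

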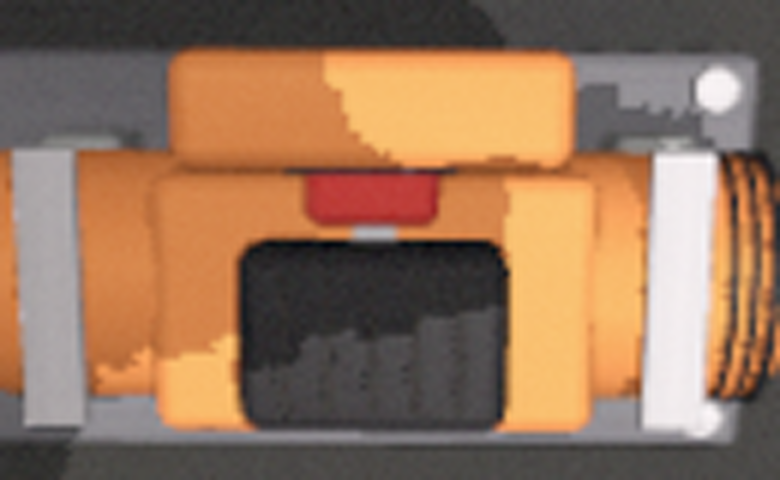

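The close crop shows the cheek at (168–576,47–168), the button's front edge at crop row 226 and the trigger at (240–505,240–430). I'll refine with these.

```bash
python3 - <<'E'
from h import *
w=np.load("w1.npz"); C=(imaging.get_calibration("wrist"),w["R"],w["p"])
s=arm.get_state(); R=s["ee_rot"]
pt=lambda u,v,z:R.T@(hit(*C,(190+u/6,100+v/6),z)-s["eef_pos"])*1e3
for n,u,v,z in(("trigC",372,335,.098),("trigL",240,335,.098),("trigR",505,335,.098),("trigfar",372,240,.098),("trignear",372,430,.098),("btnface",372,226,.101),("btnback",372,172,.101),("cheekback L",168,50,.106),("cheek back R",576,50,.106),("cheekfrontL",180,166,.106),("cheekfrontR",566,166,.106)): print(n,pt(u,v,z).round(1))
E
```

```text
trigC [ 23.3  -6.1 171.2]
trigL [ 23.3 -29.9 171.2]
trigR [ 23.3  18.  171.2]
trigfar [ 40.2  -6.  171.1]
trignear [  5.8  -6.2 171.2]
btnface [ 42.9  -5.9 168.1]
btnback [ 52.2  -5.8 168.1]
cheekback L [ 72.6 -39.9 163.1]
cheek back R [ 72.5  28.7 163.1]
cheekfrontL [ 53.5 -38.6 163.1]
cheekfrontR [ 53.5  27.5 163.1]
```

carry_out(commands=[0.0185, -0.006, 0.03, 0, 0, 0, 0, 0.035, 0, 0, 0, 0, 0.035, 0, 0, 0, 0, 0.03, 0, 0, 0, 0, 0.02, 0, 0, 0, 0, 0.01, 0, 0, 0, 0, 0.007, 0, 0, 0, 0, 0.005, 0, 0, 0, 0, 0, 0, 0, 0, 0, 0, 0, 0])

```text
clock: 2.62
eef_pos: [0.4581, -0.2125, 0.0984]
ee_rot: [[0.981, -0.193, 0.001], [-0.193, -0.981, -0.001], [0.001, 0.0, -1.0]]
wrist_force: [-1.7, 0.6, 3.9]
width: -0.0
finger_force: 1.5
```

```bash
python3 - <<'E'
from h import *
im=imaging.read_camera("wrist"); s=arm.get_state();print(s["clock"],s["eef_pos"],s["wrist_force"])
cv2.imwrite("pics/w2.png",im[0:300,100:420])
E
```

```text
2.6667 [ 0.45831173 -0.21253667  0.09853215] [-2.2439948   1.25448549  3.40465703]
```

View pics/w2.png

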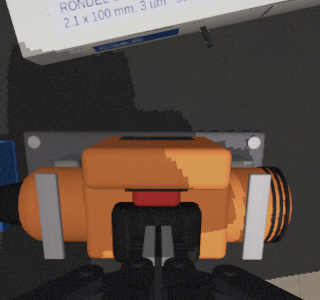

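The fingertip sits centred on the trigger just in front of the red button, which is at crop (157,198). The trigger is down about 7.5 mm at 3.4 N. Next I press it down to the stop.

carry_out(commands=[0, 0, 0.004, 0, 0, 0, 0, 0.004, 0, 0, 0, 0, 0.004, 0, 0, 0, 0, 0, 0, 0, 0, 0, 0, 0, 0])

```text
clock: 3.08
eef_pos: [0.4589, -0.2128, 0.0878]
ee_rot: [[0.981, -0.193, 0.002], [-0.193, -0.981, -0.001], [0.002, 0.001, -1.0]]
wrist_force: [-5.9, 2.4, 20.5]
width: 0.0001
finger_force: 10.4
```

carry_out(commands=[0, 0, -0.001, 0, 0, 0.004, 0, 0, 0, 0, 0.004, 0, 0, 0, 0, 0.004, 0, 0, 0, 0, 0, 0, 0, 0, 0])

```text
clock: 3.5
eef_pos: [0.4595, -0.2129, 0.0876]
ee_rot: [[0.981, -0.195, -0.023], [-0.195, -0.981, 0.005], [-0.024, 0.0, -1.0]]
wrist_force: [-26.6, 7.1, 41.5]
width: -0.0001
finger_force: 20.9
```

carry_out(commands=[0.002, 0, 0, 0, 0, 0.002, 0, 0, 0, 0, 0.002, 0, 0, 0, 0, 0, 0, 0, 0, 0])

```text
clock: 3.83
eef_pos: [0.4597, -0.213, 0.0874]
ee_rot: [[0.98, -0.196, -0.035], [-0.196, -0.981, 0.007], [-0.036, -0.0, -0.999]]
wrist_force: [-38.6, 10.8, 53.7]
width: 0.0002
finger_force: 26.7
```

carry_out(commands=[0.002, 0, 0, 0, 0, 0.001, 0, 0, 0, 0, 0, 0, 0, 0, 0])

```text
clock: 4.08
eef_pos: [0.4729, -0.2161, 0.0876]
ee_rot: [[0.981, -0.194, -0.012], [-0.194, -0.981, 0.001], [-0.012, 0.001, -1.0]]
wrist_force: [-16.4, 3.8, 27.0]
width: -0.0001
finger_force: 13.9
```

carry_out(commands=[0, 0, -0.001, 0, 0, 0, 0, -0.0005, 0, 0, 0, 0, 0, 0, 0])

```text
clock: 4.33
eef_pos: [0.4738, -0.2163, 0.0879]
ee_rot: [[0.981, -0.194, -0.009], [-0.194, -0.981, 0.001], [-0.009, 0.001, -1.0]]
wrist_force: [-10.7, 1.4, 15.9]
width: -0.0003
finger_force: 8.3
```

carry_out(commands=[0.002, 0, -0.0003, 0, 0, 0.002, 0, 0, 0, 0, 0.001, 0, 0, 0, 0, 0, 0, 0, 0, 0])

```text
clock: 4.67
eef_pos: [0.4788, -0.2173, 0.0878]
ee_rot: [[0.981, -0.194, -0.009], [-0.194, -0.981, 0.001], [-0.009, 0.001, -1.0]]
wrist_force: [-10.9, 2.2, 13.7]
width: 0.0001
finger_force: 8.5
```

```bash
python3 - <<'E'
from h import *
im=imaging.read_camera("wrist"); s=arm.get_state();print(s["clock"],s["eef_pos"],s["wrist_force"])
cv2.imwrite("pics/w3.png",cv2.resize(im[120:260,170:350],None,fx=4,fy=4,interpolation=2))
E
```

```text
4.7167 [ 0.47880881 -0.21725258  0.08781982] [-10.11334647   1.55581717  12.78890838]
```

View pics/w3.png

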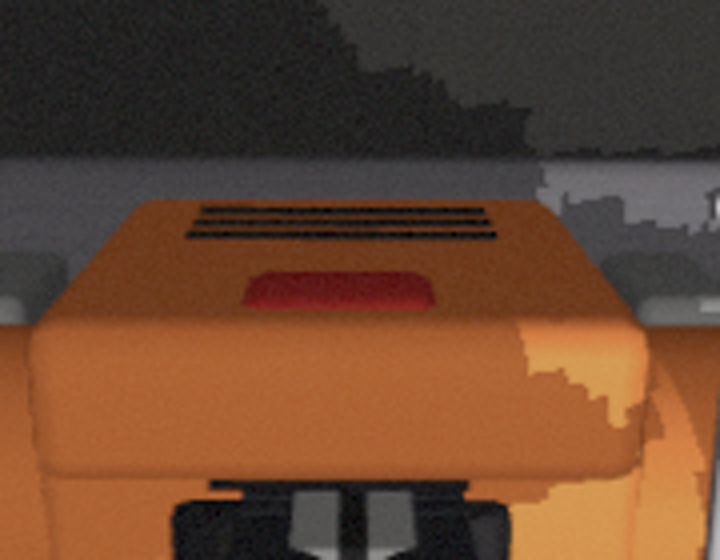

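The red block on the cheek's rear is visible at (340,290). The fingertip has the button nearly flush at the cheek front, around (340,485). I push on until the stop.

carry_out(commands=[0.001, 0, 0, 0, 0, 0.001, 0, 0, 0, 0, 0, 0, 0, 0, 0])

```text
clock: 4.97
eef_pos: [0.4789, -0.2173, 0.0878]
ee_rot: [[0.981, -0.194, -0.013], [-0.194, -0.981, 0.002], [-0.014, 0.001, -1.0]]
wrist_force: [-15.2, 2.6, 18.7]
width: 0.0002
finger_force: 10.6
```

carry_out(commands=[0.001, 0, 0, 0, 0, 0.001, 0, 0, 0, 0, 0, 0, 0, 0, 0])

```text
clock: 5.22
eef_pos: [0.4789, -0.2173, 0.0877]
ee_rot: [[0.981, -0.195, -0.018], [-0.195, -0.981, 0.003], [-0.018, 0.001, -1.0]]
wrist_force: [-19.0, 3.9, 22.4]
width: 0.0002
finger_force: 13.3
```

carry_out(commands=[0, 0, -0.0008, 0, 0, 0, 0, -0.0007, 0, 0, 0, 0, 0, 0, 0])

```text
clock: 5.47
eef_pos: [0.4789, -0.2172, 0.0878]
ee_rot: [[0.981, -0.195, -0.017], [-0.194, -0.981, 0.003], [-0.017, 0.0, -1.0]]
wrist_force: [-14.8, 3.2, 11.2]
width: -0.0001
finger_force: 10.6
```

carry_out(commands=[0.001, 0, 0, 0, 0, 0.001, 0, 0, 0, 0, 0, 0, 0, 0, 0])

```text
clock: 5.72
eef_pos: [0.479, -0.2173, 0.0878]
ee_rot: [[0.981, -0.195, -0.022], [-0.195, -0.981, 0.004], [-0.022, 0.0, -1.0]]
wrist_force: [-18.7, 3.4, 17.1]
width: 0.0001
finger_force: 12.5
```

Horizontal force now exceeds what friction alone could give, so the button is at its stop. I lift slowly while still pressing it.

carry_out(commands=[0, 0, -0.002, 0, 0, 0, 0, -0.002, 0, 0, 0, 0, -0.002, 0, 0, 0, 0, -0.002, 0, 0, 0, 0, -0.002, 0, 0, 0, 0, -0.002, 0, 0, 0, 0, -0.002, 0, 0, 0, 0, 0, 0, 0])

```text
clock: 6.38
eef_pos: [0.4792, -0.2168, 0.0988]
ee_rot: [[0.981, -0.194, -0.021], [-0.194, -0.981, 0.005], [-0.021, -0.001, -1.0]]
wrist_force: [-12.4, 2.0, -4.7]
width: -0.0001
finger_force: 6.2
```

carry_out(commands=[-0.004, 0, -0.001, 0, 0, -0.006, 0, -0.001, 0, 0, -0.006, 0, -0.005, 0, 0, 0, 0, -0.02, 0, 0, 0, 0, -0.035, 0, 0, 0, 0, -0.04, 0, 0, 0, 0, -0.04, 0, 0, 0, 0, -0.025, 0, 0, -0.008, 0, 0, 0, 0, 0, 0, 0, 0, 0])

```text
clock: 7.22
eef_pos: [0.4662, -0.2142, 0.2734]
ee_rot: [[0.981, -0.193, 0.006], [-0.193, -0.981, -0.003], [0.006, 0.002, -1.0]]
wrist_force: [-0.1, -1.3, -1.1]
width: 0.0002
finger_force: 0.0
```

```bash
python3 - <<'E'
from h import *
im=imaging.read_camera("wrist"); s=arm.get_state();print(s["clock"],s["eef_pos"],s["wrist_force"])
cv2.imwrite("pics/w4.png",cv2.resize(im[90:210,150:350],None,fx=4,fy=4,interpolation=2))
t=imaging.read_camera("top")
for a,r in blobs(t,(100,150,100),(125,255,255),500): print(a,r[0],r[2])
E
```

```text
7.2667 [ 0.46559548 -0.2138549   0.27155781] [-0.61606203  0.07948987 -0.52687851]
921.5 (215.07925415039062, 188.7134246826172) 83.6598129272461
1051.0 (290.7884521484375, 168.05767822265625) 11.309930801391602
```

View pics/w4.png

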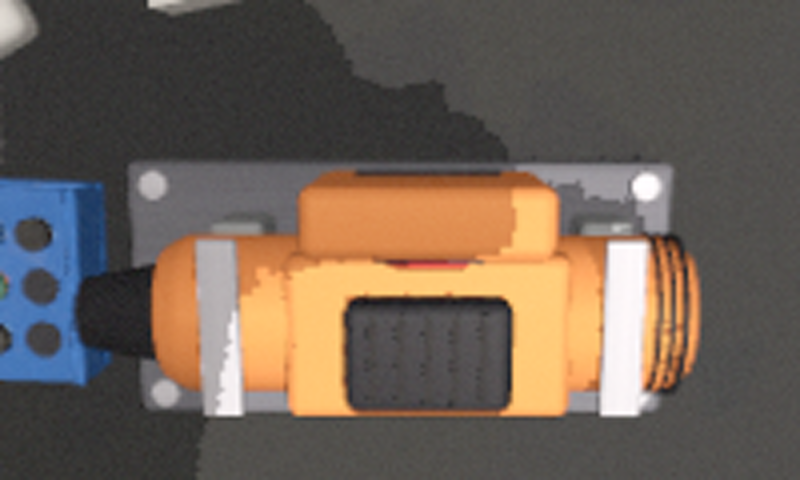

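The button stays in, showing only a thin red sliver at (435,265). The trigger sits lower than before, and the rack and blue blower haven't moved. The robot is clear, so I hand in.

```bash
python3 -c "
from workcell import arm
print(arm.close_job())"
```

```text
the job is handed in; nothing more can be done
None
```

The orange blower is locked on: the last picture shows its red button held in and its trigger held part-way down. The vial rack and blue blower haven't moved, the arm is clear, and the job was handed in at about 7.3 s; no verdict came back.

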